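# Lift a cutting die off its board with the carrying hook

### The arm

A 7-joint arm with a two-finger parallel gripper is mounted at the origin on the work surface. World frame = base frame: x ahead of the robot, y to its left, z up, the work surface at z = 0. Lengths are in mm, angles in rad, forces in N, time in s.
With the tool pointing down it reaches from about 400 to 850 mm from the base axis. Payload 4.5 kg.
Tool frame: the origin (TCP) lies at the very end of the fingers, on their centre line; the grasp point (between the pads) lies 19 mm behind it (bot.grip_point_offset is the distance from the TCP to the grasp point, in mm); y points along the fingers, z is the direction in which the jaws open and shut, and the axes are right-handed (so a half turn about y gives the same grasp; the last joint's range is limited). The gripper opens to 88 mm and grips with 3 to 60 N. Pads are 18 mm wide; open, the fingers measure 123 mm over their backs; the gripper's body (75 mm by 187 mm) begins 45 mm behind the grasp point.
Start: joints at [1.239, 0.689, -0.195, 1.565, 0.157, 0.902, -0.215], TCP at [223.59, -583.662, 238.743] pointing down, gripper open.
Joint ranges: [-3.01, 3.01], [-0.46, 2.08], [-1.47, 1.51], [0.13, 2.56], [-1, 4.14], [0.04, 2.09], [-2.66, 2.66]. Speed limits (rad/s): [2.57, 2.57, 3.14, 3.14, 3.14, 3.14, 3.14].

### API

Orientations are given as a 3x3 rotation matrix whose columns are the frame's x, y, z axes.
In Python, from workcell import telemetry, eyes, bot, models gives the robot as it stands.
- The arm moves only by the tool move_arm, never from a script. Its argument "motion" is a list that holds one entry, the list of rows, each a list of 7 numbers: the opening, from 0 (shut) to 1 (fully open), then the shift along the world's x, y, z in mm, then the turn, a rotation vector about the world's x, y, z in degrees. In form: [[[fingers, x, y, z, wx, wy, wz], ...]]. A call has 1 to 20 rows; each row is the pose to reach, as a shift and turn from the pose commanded when the call began; what a row does not reach only later rows make up. A row lasts 1/12 s, in which the tool goes at most 41.7 mm and 7.16 degrees, less where a joint would pass 70% of its speed; a pose out of reach is approached as far as the arm can. A call with a gripper value outside its range is refused whole. The fingers move at their own pace and stop on an object; "force" is the grip in N (left out, the last holds). Time passes only in rows, so rows that repeat a pose let the fingers close. It gives the time, the measured TCP pose, the force and the opening at its end, in the units of the state.
- telemetry.read_state(): the state, without advancing time (a new reading comes with each control period).
- eyes.read_camera(name): name is "side" or "top"; returns a dict with "color" (420x560x3 uint8, red, green, blue), "fx", "fy", "cx", "cy" (pixels), "distortion" ([k1, k2, p1, p2, k3] as OpenCV has them; the pictures are not rectified), "origin" and "orientation" of the camera in the world. Camera axes: x right, y down, z forward; pixel columns grow to the right and rows downward; lengths in mm; the calibration is good to about 2 mm. A picture is of the moment at which its call begins. There is no depth.
- bot.sign_off(): hands the job in, once; it reports no verdict.
Trained networks look in a picture, given as the dict that the camera call returned (one of the last four; its "shot" number tells which), for a name from the list of things; names that differ only in an ending like _2 or _b are one class to them, and where a whole thing is asked for, a point or a joint stands for the part that bears it (a point fixed in the world has none). Each returns a list of dicts, best first, with "score" (0 to 1); they miss things now and then, are a little off and sometimes report something else, mostly with a low value. They report only what shows in the picture. A call takes as long as a camera call. They do not tell look-alikes from the thing itself.
- models.boxes_of(target, picture): "bbox" ([left, top, right, bottom] in pixels, round what is visible of it).
- models.trace(target, picture): "pixels" (420x560 bool, what is visible of it) and "bbox" ([left, top, right, bottom] in pixels, round what is visible of it).
- models.spot_point(target, picture): "uv" ([column, row] in pixels: a listed point, or the origin of a listed thing).
The state is a dict: "clock": time; "q": joint angles; "joint_velocities": joint speeds; "joint_torque": joint torques, N m; "ee_pos": TCP position; "tcp_rot": TCP orientation; "force": force on the tool from outside, world axes, zero at the start; "moment": the same for the moment, N m; "width": opening from 0.0 (shut) to 1.0 (fully open).
Only numpy, scipy, OpenCV 4.12 (cv2) and the standard library are available. Lean on these libraries where they do the work, as an engineer would, in place of code of your own. Each camera call takes 0.05 s, during which the arm holds its last target.

### The job

Take the carrying hook out of its wooden rack by its yellow grip, pass its prong through both eyelets of the dark red cutting die that lies on the white cutting board, and lift the die with it so that its edge can be inspected. Finish while still holding the hook, with the die hanging from the prong, still and level, about 10 cm above the cutting board. The die's edges are sharp, so keep the fingers off it, and leave everything else on the bench where it is.

Things in the scene. Friction and masses are not known exactly. Their poses are not given: they have to be found in the camera images.
- hook: C-shaped carrying hook, loose, 0.22 kg, flat in one upright plane 10 mm thick. Origin: middle of the underside, below the grip; x along the prong to its free tip, z up. Round steel prong, diameter 10, axis at z = 5 mm, x = -46 to 60. Black back post x = -60 to -46, z = 0 to 76; black top arm x = -46 to 30, z = 62 to 76: the space between (z = 10 to 62) is open at the tip end
- hook_grip (a point): in the yellow grip of the hook, at x = 0, z = 105 mm of the hook, axes as the hook's. The grip is square, 24 x 24 mm, upright on the top arm, z = 76 to 126 mm; any pair of its faces can be pinched from above
- hook_tip (a point): free end of the prong, on its axis, at x = 60, z = 5 mm of the hook; the last 8 mm taper to 4 mm diameter
- rack: wooden rack fixed to the bench, 142 x 56 x 44 mm high, left or right of the board. Origin: centre of its underside; x along its slot. The hook stands upright in the slot (13 mm wide, 126 long, 30 deep, floor at z = 14 mm), prong pointing to the rack's +x, roughly to the robot's left; it comes out straight upwards
- die: target: dark red frame-shaped cutting die, loose, 0.4 to 0.65 kg, 105 (x) x 150 (y) x 32 mm high, open but for a bridge 34 mm wide along x, top at z = 32. Origin: centre of its underside; z up. Two steel eyelet plates stand on the bridge at x = -30 and +30 mm, up to z = 72. Centre of mass at x = y = 0, about 22 mm up
- eye_a (a point): centre of the hole in the eyelet plate at x = -30, y = 0, z = 52 mm of the die; axes as the die's. Each plate is 6 mm thick (x), 38 mm wide (y), z = 32 to 72; the round through hole is 22 mm in diameter, its axis along the die's x, so that one straight rod passes both, from either end
- eye_b (a point): centre of the same kind of hole at x = +30, y = 0, z = 52 mm of the die
- board: white plastic cutting board fixed to the bench, 160 x 200 x 12 mm thick, the die lies on it. Origin: centre of its underside
- long_die: bystander: long dark red frame die, 300 x 90 x 32 mm high, with two bridges
- square_die: bystander: small dark red frame die with one bridge and no eyelets, 110 x 90 x 32 mm
- ring_die: bystander: dark red round ring die, 100 mm across, 32 mm high
- screwdriver: bystander: screwdriver with grey handle, lying
- scraper: bystander: flat scraper with black handle, lying
- chip_a: bystander: green sample plate, 45 x 70 x 5 mm
- chip_b: bystander: green sample plate, 45 x 70 x 5 mm
- channel: bystander: black channel-shaped clamp body, 90 x 45 x 48 mm
Mind the look-alikes: they are no part of the job. What is shaped like the hook but green is not meant.

How it is judged (in metres and radians):
On the way, in this order (a step that is already met when the one before it is completed fails the run):
1. the hook is held by the fingers clear above its rack (contact force between the fingers and hook above 1 N and z of hook in the frame of rack above 0.05 m), for 0.1 s.
2. the prong is through both eyelets while the die is still on its board (x of eye_a in the frame of hook between -0.044 and 0.055 m and y of eye_a in the frame of hook between -0.01 and 0.01 m and z of eye_a in the frame of hook between -0.008 and 0.018 m and x of eye_b in the frame of hook between -0.044 and 0.055 m and y of eye_b in the frame of hook between -0.01 and 0.01 m and z of eye_b in the frame of hook between -0.008 and 0.018 m and z of die in the frame of board below 0.02 m and contact force between the fingers and hook above 1 N), for 0.1 s.
At the end, for the whole second after the job is handed in: the fingers hold the hook, its prong through both eyelets and carrying the die, the die's underside 60 to 150 mm above the board's top and its centre within 90 mm of the board's centre, level within 8 degrees, moving slower than 30 mm/s and 0.2 rad/s, touched by neither fingers nor arm (x of eye_a in the frame of hook between -0.044 and 0.055 m and y of eye_a in the frame of hook between -0.01 and 0.01 m and z of eye_a in the frame of hook between -0.008 and 0.018 m and x of eye_b in the frame of hook between -0.044 and 0.055 m and y of eye_b in the frame of hook between -0.01 and 0.01 m and z of eye_b in the frame of hook between -0.008 and 0.018 m and contact force between the fingers and hook above 1 N and contact force between hook and die above 1 N and z of die in the frame of board between 0.072 and 0.162 m and horizontal distance between die and board below 0.09 m and angle between die's own z axis and vertical below 0.14 rad and linear speed of die below 0.03 m/s and angular speed of die below 0.2 rad/s and contact force between each of the arm, the fingers and die below 0.5 N); the arm keeps its last pose, push and grip.
It fails at once if the fingers push on the die (contact force between the fingers and die above 1 N).
It fails at once if another thing on the bench is moved by more than 30 mm (distance of any of long_die, square_die, ring_die, screwdriver, scraper, chip_a, chip_b, channel from where it was at the start of the episode above 0.03 m).
It also fails if it takes over 56 s, if anything falls off the work surface, if the arm or the gripper's body presses on something with over 40 N, if the wrist force passes 120 N, or if a joint passes its speed limit or range.

## Working session

There is one attempt and no reset: what is moved stays moved. The work goes in short steps, Python scripts to look and compute and a tool call to move; the robot and the scene stay as the last step left them, time stands still between calls to the robot, and variables do not carry over. Pictures are saved under pics/ and viewed, and the job is handed in when it is done.

Besides the shell and the picture viewer there is one more tool, called after "Emit:" as name([rows], argument=value, ...), one row to a line, values as JSON. move_arm: Moves the arm, as the interface text tells. Its arguments: {"type":"object","properties":{"motion":{"type":"array","items":{"type":"array","items":{"type":"array","items":{"type":"number"}}}},"force":{"type":"number"}},"required":["motion"]}

```bash
mkdir -p pics; ls; cat > h.py <<'E'
import numpy as np, cv2
from workcell import telemetry, eyes, bot, models
def shot(n,name=None):
    p=eyes.read_camera(n)
    if name: cv2.imwrite('pics/'+name+'.png',p['color'][:,:,::-1])
    return p
def K(p): return np.array([[p['fx'],0,p['cx']],[0,p['fy'],p['cy']],[0,0,1.]])
def ray(p,uv):
    u=cv2.undistortPoints(np.array([[uv]],float),K(p),np.array(p['distortion'],float))[0,0]
    d=np.array(p['orientation'])@np.array([u[0],u[1],1.]); return np.array(p['origin'],float),d/np.linalg.norm(d)
def atz(p,uv,z):
    o,d=ray(p,uv); return o+d*(z-o[2])/d[2]
def tri(*pu):
    A=np.zeros((3,3));b=np.zeros(3);R=[]
    for p,uv in pu:
        o,d=ray(p,uv);M=np.eye(3)-np.outer(d,d);A+=M;b+=M@o
    x=np.linalg.solve(A,b)
    return x,[np.linalg.norm(np.cross(ray(p,uv)[1],x-ray(p,uv)[0])) for p,uv in pu]
def proj(p,X):
    R=np.array(p['orientation']).T;t=-R@np.array(p['origin'],float)
    return cv2.projectPoints(np.array(X,float).reshape(-1,3),cv2.Rodrigues(R)[0],t,K(p),np.array(p['distortion'],float))[0][:,0]
E
python3 - <<'E'
from h import *
np.set_printoptions(precision=1,suppress=True)
P={n:shot(n,n+'0') for n in('side','top')}
s=telemetry.read_state();print(s['clock'],s['ee_pos'],s['tcp_rot'],s['width'],bot.grip_point_offset)
for n,p in P.items():
    print(n,np.array(p['origin']),np.array(p['orientation']).round(2).tolist(),p['fx'])
    for t in('hook_grip','hook_tip','rack','die','eye_a','eye_b','board','hook'):
        print(t,[(np.array(r['uv']).round(1).tolist(),round(r['score'],2)) for r in models.spot_point(t,p)])
E
```

```text
pics
0.1 [ 223.3 -583.1  238. ] [[-0.9 -0.   0.4]
 [-0.4  0.  -0.9]
 [ 0.  -1.  -0. ]] 1.00140987650031 18.700000000000003
side [453.6 982.7 844.4] [[-0.99, -0.09, 0.08], [-0.11, 0.6, -0.79], [0.02, -0.79, -0.61]] 468.35514227719864
hook_grip [([279.3, 177.2], 0.82), ([311.9, 212.5], 0.74), ([339.7, 282.5], 0.27)]
hook_tip [([290.7, 255.0], 0.81)]
rack [([279.0, 204.8], 0.93)]
die [([247.0, 288.3], 0.72)]
eye_a [([251.2, 265.1], 0.89), ([248.7, 285.1], 0.69), ([190.2, 232.6], 0.54)]
eye_b [([251.2, 265.1], 0.89), ([248.7, 285.1], 0.69), ([190.2, 232.6], 0.54)]
board [([246.6, 289.9], 0.97)]
hook [([306.2, 244.8], 0.62)]
top [ 322.8    4.5 1271.7] [[0.0, -0.98, 0.19], [-1.0, -0.01, -0.02], [0.02, -0.19, -0.98]] 511.9431804686577
hook_grip [([333.8, 219.5], 0.59), ([266.9, 262.0], 0.53)]
hook_tip [([308.6, 215.0], 0.98), ([253.0, 246.5], 0.7), ([264.5, 140.4], 0.6), ([417.7, 213.8], 0.49)]
rack [([330.2, 229.5], 0.7)]
die [([188.7, 210.2], 0.7)]
eye_a [([172.8, 206.8], 0.79), ([196.4, 205.8], 0.78)]
eye_b [([172.8, 206.8], 0.79), ([196.4, 205.8], 0.78)]
board [([187.7, 208.8], 0.83)]
hook [([266.4, 263.3], 0.9), ([326.9, 227.6], 0.59)]
```

View pics/side0.png

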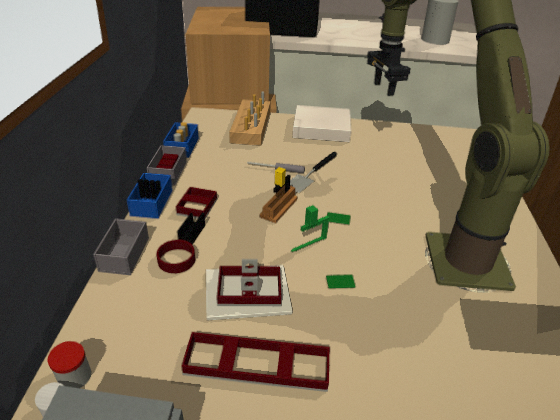

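View pics/top0.png

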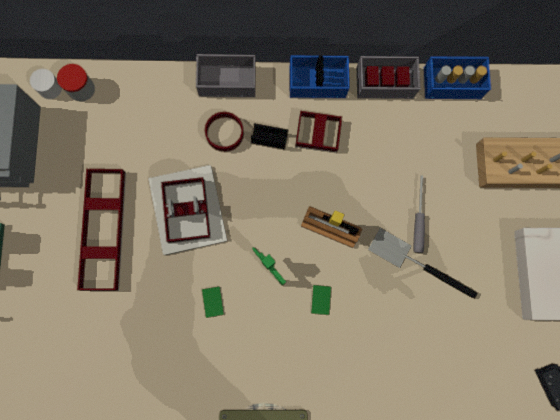

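```bash
python3 - <<'E'
import cv2,numpy as np
s=cv2.imread('pics/side0.png');t=cv2.imread('pics/top0.png')
def c(im,x,y,w,h,k): return cv2.resize(im[y:y+h,x:x+w],None,fx=k,fy=k,interpolation=cv2.INTER_CUBIC)
a=c(t,295,195,75,60,5);b=c(t,145,160,85,96,4)
d=c(s,250,160,60,66,6);e=c(s,200,250,96,72,6)
cv2.imwrite('pics/c1.png',np.hstack([a,np.zeros((300,5,3),np.uint8),cv2.resize(b,(0,0),fx=1,fy=1)[:300]]))
cv2.imwrite('pics/c2.png',d);cv2.imwrite('pics/c3.png',e);cv2.imwrite('pics/c4.png',c(t,145,160,85,96,6))
E
```

```text
(no output)
```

View pics/c1.png

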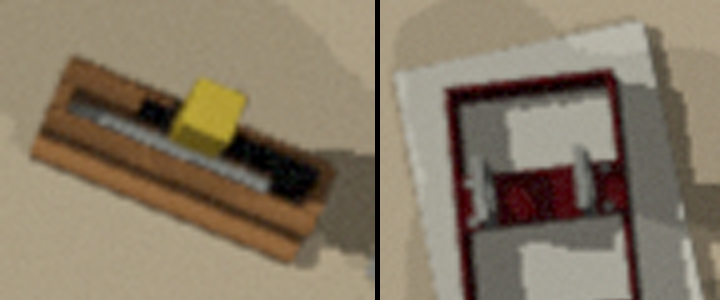

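View pics/c2.png

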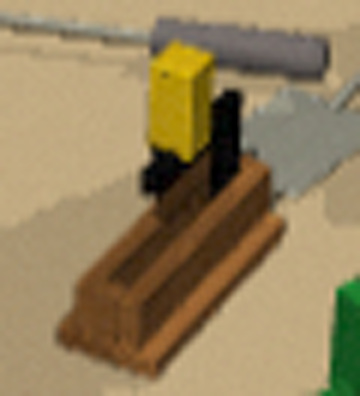

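View pics/c3.png

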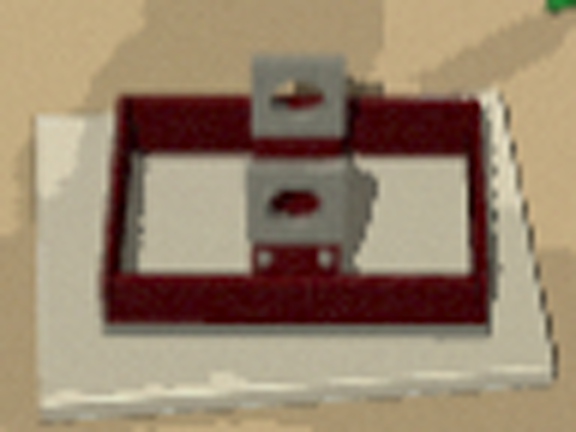

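View pics/c4.png

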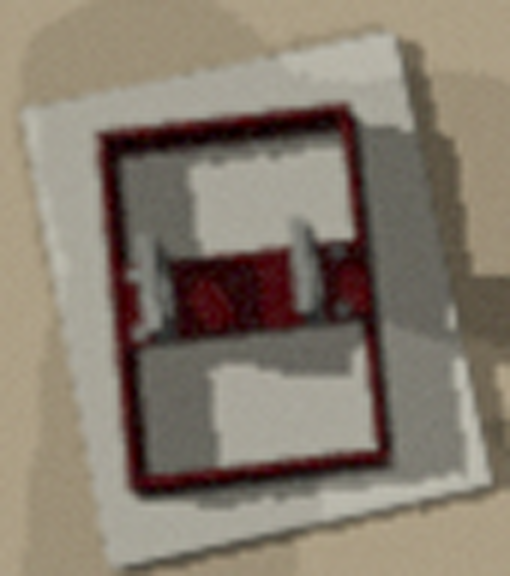

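```bash
cat > fit.py <<'E'
from h import *
from scipy.optimize import least_squares, minimize
np.set_printoptions(precision=2,suppress=True)
def Rz(a): c,s=np.cos(a),np.sin(a); return np.array([[c,-s,0],[s,c,0],[0,0,1]])
def box(x0,x1,y0,y1,z0,z1): return np.array([[x,y,z] for x in(x0,x1) for y in(y0,y1) for z in(z0,z1)],float)
def yellow(p):
    c=p['color'].astype(float); hsv=cv2.cvtColor(p['color'],cv2.COLOR_RGB2HSV)
    return ((hsv[...,0]>20)&(hsv[...,0]<34)&(hsv[...,1]>170)&(hsv[...,2]>70)).astype(float)
def hullmask(p,X,ss=8,roi=None):
    u0,v0,u1,v1=roi
    q=proj(p,X); q=(q-[u0,v0]+0.5)*ss-0.5
    h=cv2.convexHull(q.astype(np.float32)).astype(np.float64)
    m=np.zeros(((v1-v0)*ss,(u1-u0)*ss),np.uint8)
    cv2.fillConvexPoly(m,np.round(h*16).astype(np.int32),255,shift=4)
    return cv2.resize(m,(u1-u0,v1-v0),interpolation=cv2.INTER_AREA)/255.
E
python3 - <<'E'
from fit import *
P={n:shot(n) for n in('side','top')}
roi={}
Y={}
for n,p in P.items():
    y=yellow(p); c={'top':(337,218),'side':(280,177)}[n]
    r=(c[0]-25,c[1]-25,c[0]+25,c[1]+25); roi[n]=r; Y[n]=y[r[1]:r[3],r[0]:r[2]]
    vv,uu=np.nonzero(Y[n]); print(n,Y[n].sum(),uu.min()+r[0],uu.max()+r[0],vv.min()+r[1],vv.max()+r[1])
B=box(-12,12,-12,12,76,126)
def cost(q,cams=('side','top'),z=14):
    X=B@Rz(q[2]).T+[q[0],q[1],z if len(q)<4 else q[3]]
    return sum(((hullmask(P[n],X,roi=roi[n])-Y[n])**2).sum() for n in cams)
x0=atz(P['top'],(336,217),130)
for start in ([x0[0],x0[1],np.radians(68)],[x0[0],x0[1],np.radians(68),14]):
    r=minimize(cost,start,method='Nelder-Mead',options=dict(initial_simplex=np.array([start]+[np.array(start)+np.eye(len(start))[i]*[8,8,.1,5][i] for i in range(len(start))]),maxiter=400))
    print(r.x,np.degrees(r.x[2]),r.fun)
for n in P:
    print(n,hullmask(P[n],B@Rz(r.x[2]).T+[r.x[0],r.x[1],14],roi=roi[n]).sum())
# top-only / tip
for n in P: print([ (d['uv'],d['score']) for d in models.spot_point('hook_tip',P[n])][:2])
p=P['top']; 
# rack top edges
f=lambda u,v:((u+.5)/5-.5+295,(v+.5)/5-.5+195)
A=atz(p,f(75,57),44);C=atz(p,f(335,160),44);print('rack edge',A,C,np.linalg.norm(A-C),np.degrees(np.arctan2(*(A-C)[[1,0]])))
print('tip',atz(p,f(75,103),19))
# die
f6=lambda u,v,o:((u+.5)/6-.5+o[0],(v+.5)/6-.5+o[1])
for z in(44,):
  T=[atz(P['top'],f6(u,v,(145,160)),z) for u,v in((98,132),(350,105),(388,460),(138,492))]
  print('die top',np.array(T)); T=np.array(T)
  print(T.mean(0),[np.linalg.norm(T[i]-T[(i+1)%4]) for i in range(4)])
  S=np.array([atz(P['side'],f6(u,v,(200,250)),z) for u,v in((118,95),(480,97),(490,277),(105,277))])
  print('die side',S,S.mean(0),[np.linalg.norm(S[i]-S[(i+1)%4]) for i in range(4)])
E
```

```text
side 176.0 275 285 167 186
top 138.0 329 342 211 225
[ 537.08 -164.92    1.3 ] 74.49985693996263 46.54540561322568
[ 537.28 -165.46    1.27   12.65] 72.56416502913899 45.310695886197614
side 196.63529411764705
top 177.5176470588235
[([290.2, 251.3], 0.73), ([338.0, 221.3], 0.33)]
[([308.8, 215.5], 0.72), ([255.1, 247.0], 0.7)]
rack edge [ 580.94 -112.29   44.  ] [ 530.5 -238.7   44. ] 136.10117688809748 68.24775165510987
tip [ 562.74 -114.41   19.  ]
die top [[639.58 253.12  44.  ]
 [651.96 150.74  44.  ]
 [504.58 131.32  44.  ]
 [491.11 230.69  44.  ]]
[571.81 191.47  44.  ] [np.float64(103.12708043414104), np.float64(148.6540793586528), np.float64(100.27709438811944), np.float64(150.14999589895476)]
die side [[654.16 153.89  44.  ]
 [505.95 134.35  44.  ]
 [492.41 234.32  44.  ]
 [639.26 254.57  44.  ]] [572.94 194.28  44.  ] [np.float64(149.50113284162157), np.float64(100.89011940048971), np.float64(148.23257167182902), np.float64(101.78228684337326)]
```

```bash
cat >> fit.py <<'E'
HOOK=[box(-46,60,-5,5,0,10),box(-60,-46,-5,5,0,76),box(-46,30,-5,5,62,76),box(-12,12,-12,12,76,126)]
DIE=[box(-52.5,52.5,-75,75,0,32),box(-33,-27,-19,19,32,72),box(27,33,-19,19,32,72)]
E12=[(a,b) for a in range(8) for b in range(a) if bin(a^b).count('1')==1]
def overlay(im,p,boxes,R,t,col,off,k):
    for B in boxes:
        q=(proj(p,B@R.T+t)-off+.5)*k-.5
        for a,b in E12: cv2.line(im,tuple(np.round(q[a]*8).astype(int).tolist()),tuple(np.round(q[b]*8).astype(int).tolist()),col,1,cv2.LINE_AA,3)
def crop(p,x,y,w,h,k): return cv2.resize(np.ascontiguousarray(p['color'][y:y+h,x:x+w,::-1]),None,fx=k,fy=k,interpolation=cv2.INTER_CUBIC)
E
python3 - <<'E'
from fit import *
P={n:shot(n) for n in('side','top')}
tiles=[]
for n,w in (('top',(295,190,80,70)),('side',(240,160,80,70)),('top',(145,165,80,96)),('side',(200,245,100,80))):
    k=5 if 'x' and w[2]<100 else 4
    k=4
    im=crop(P[n],*w,k)
    if tiles.__len__()<2: overlay(im,P[n],HOOK,Rz(np.radians(68.5)),np.array([537.2,-165.2,14]),(255,255,0),w[:2],k)
    else: overlay(im,P[n],DIE,Rz(np.radians(97.9)),np.array([572.4,193,12]),(255,255,0),w[:2],k)
    tiles.append(im)
H=600;
can=np.zeros((680,720,3),np.uint8)
for im,(x,y) in zip(tiles,((0,0),(330,0),(0,290),(330,290))): can[y:y+im.shape[0],x:x+im.shape[1]]=im
cv2.imwrite('pics/o1.png',can[:,:][:680])
ea={n:[d['uv'] for d in models.spot_point('eye_a',P[n])[:3]] for n in P};print(ea)
for u in ea['side']:
    for v in ea['top']: print(u,v,*tri((P['side'],u),(P['top'],v)))
D=np.array([[-30,0,52],[30,0,52]])@Rz(np.radians(97.9)).T+[572.4,193,12];print(D)
for n in P: print(proj(P[n],D))
E
```

```text
Traceback (most recent call last):
ValueError: could not broadcast input array from shape (320,400,3) into shape (320,390,3)
```

```bash
python3 - <<'E'
from fit import *
P={n:shot(n) for n in('side','top')}
tiles=[]
for n,w in (('top',(295,190,80,70)),('side',(240,160,80,70)),('top',(145,165,80,80)),('side',(200,245,100,80))):
    k=4
    im=crop(P[n],*w,k)
    if tiles.__len__()<2: overlay(im,P[n],HOOK,Rz(np.radians(68.5)),np.array([537.2,-165.2,14]),(255,255,0),w[:2],k)
    else: overlay(im,P[n],DIE,Rz(np.radians(97.9)),np.array([572.4,193,12]),(255,255,0),w[:2],k)
    tiles.append(im)
can=np.zeros((600,740,3),np.uint8)
for im,(x,y) in zip(tiles,((0,0),(330,0),(0,280),(330,280))): can[y:y+im.shape[0],x:x+im.shape[1]]=im
cv2.imwrite('pics/o1.png',can)
ea={n:[d['uv'] for d in models.spot_point('eye_a',P[n])[:3]] for n in P};print(ea)
for u in ea['side']:
    for v in ea['top']: print(np.array(u),np.array(v),*tri((P['side'],u),(P['top'],v)))
D=np.array([[-30,0,52],[30,0,52]])@Rz(np.radians(97.9)).T+[572.4,193,12];print(D)
for n in P: print(proj(P[n],D))
E
```

```text
{'side': [[248.1, 262.6], [249.8, 283.9], [312.8, 171.3]], 'top': [[193.9, 204.0], [170.6, 209.9]]}
[248.1 262.6] [193.9 204. ] [578.67 166.59  74.6 ] [np.float64(1.258193175801047), np.float64(1.258193175800877)]
[248.1 262.6] [170.6 209.9] [563.59 213.48 117.1 ] [np.float64(9.258662386786126), np.float64(9.25866238678626)]
[249.8 283.9] [193.9 204. ] [582.32 175.1   13.76] [np.float64(7.841834518642128), np.float64(7.8418345186420675)]
[249.8 283.9] [170.6 209.9] [566.41 223.5   61.37] [np.float64(1.0736582821961924), np.float64(1.0736582821963054)]
[312.8 171.3] [193.9 204. ] [483.12 135.16 335.02] [np.float64(38.33948408559628), np.float64(38.33948408559634)]
[312.8 171.3] [170.6 209.9] [475.74 172.87 355.36] [np.float64(30.287936925983804), np.float64(30.28793692598391)]
[[576.52 163.28  64.  ]
 [568.28 222.72  64.  ]]
[[249.7  265.12]
 [249.5  282.9 ]]
[[195.85 205.28]
 [170.8  208.47]]
```

View pics/o1.png

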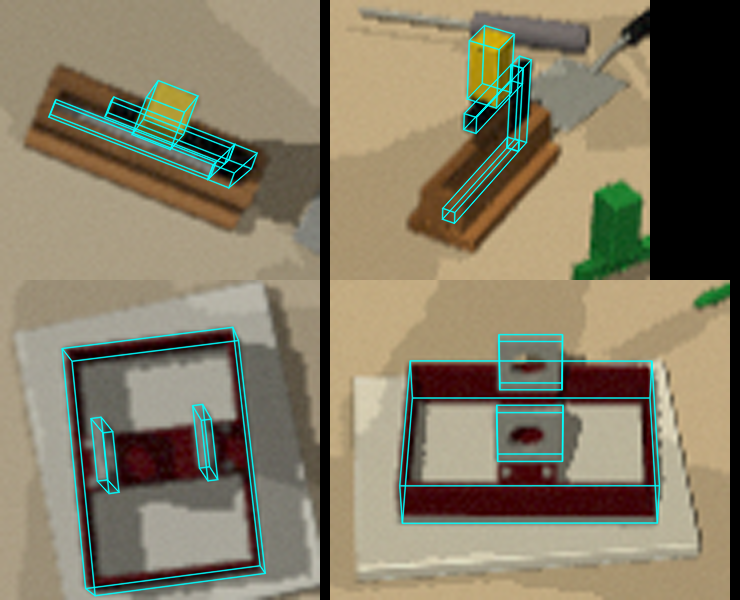

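```bash
python3 - <<'E'
from fit import *
s=telemetry.read_state();R=np.array(s['tcp_rot']);print(s['ee_pos'],R.round(4).tolist(),np.degrees(np.arctan2(R[1,2],R[0,2])),s['clock'])
E
```

```text
[ 223.6  -583.65  238.75] [[-0.9338, 0.0001, 0.3577], [-0.3577, -0.0001, -0.9338], [-0.0, -1.0, 0.0001]] -69.03825753234504 1.4
```

Emit:
move_arm([
  [[1,8,10,0,0,0,-1],[1,25,34,0,0,0,-3],[1,48,64,0,0,0,-6],[1,73,97,0,0,0,-10],[1,98,130,0,0,0,-14],[1,123,164,0,0,0,-18],[1,148,197,0,0,0,-22],[1,173,231,0,0,0,-26],[1,198,264,0,0,0,-30],[1,223,298,0,0,0,-34],[1,248,331,0,0,0,-38],[1,272,363,0,0,0,-41],[1,292,390,0,0,0,-42.5],[1,306,409,0,0,0,-42.5],[1,313.5,418.5,0,0,0,-42.5],[1,313.5,418.5,0,0,0,-42.5],[1,313.5,418.5,0,0,0,-42.5]],
])

```text
clock: 2.82
ee_pos: [536.5, -166.2, 238.7]
tcp_rot: [[-0.93, -0.001, -0.367], [0.367, -0.001, -0.93], [0.0, -1.0, 0.001]]
force: [-1.1, 0.2, 0.8]
width: 0.999
```

Emit:
move_arm([
  [[1,0,0,-8,0,0,0],[1,0,0,-28,0,0,0],[1,0,0,-54,0,0,0],[1,0,0,-80,0,0,0],[1,0,0,-104,0,0,0],[1,0.3,0.7,-124,0,0,0],[1,0.3,0.7,-135,0,0,0],[1,0.3,0.7,-139,0,0,0],[1,0.3,0.7,-139,0,0,0]],
])

```text
clock: 3.57
ee_pos: [536.3, -165.7, 99.1]
tcp_rot: [[-0.929, -0.002, -0.369], [0.369, -0.0, -0.929], [0.002, -1.0, 0.001]]
force: [-0.2, 1.0, 0.1]
width: 0.999
```

```bash
python3 - <<'E'
from fit import *
p=shot('side');q=shot('top')
a=crop(p,220,110,100,110,5);b=crop(q,290,180,60,110,5)
cv2.imwrite('pics/g1.png',np.hstack([a,b]))
E
```

```text
(no output)
```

View pics/g1.png

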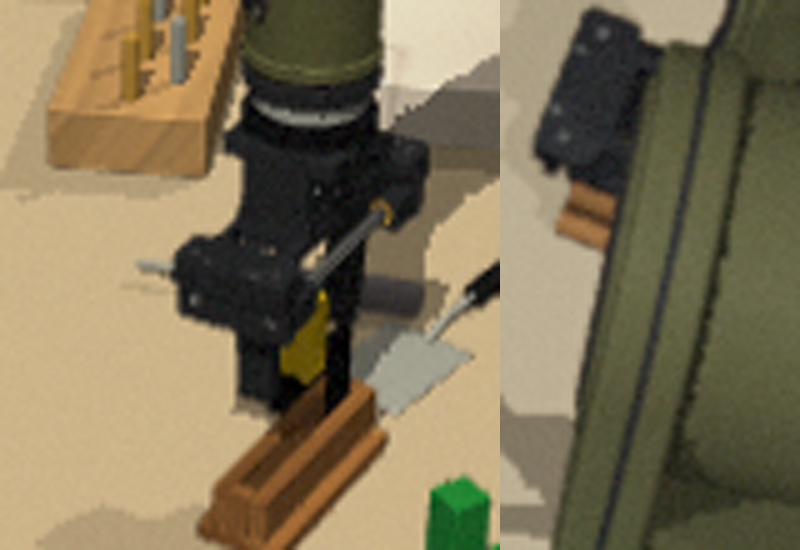

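The yellow grip sits between the fingers, so I'm closing now.

Emit:
move_arm([
  [[0.3,0,0,0,0,0,0],[0.3,0,0,0,0,0,0],[0.25,0,0,0,0,0,0],[0.2,0,0,0,0,0,0],[0.15,0,0,0,0,0,0],[0.1,0,0,0,0,0,0],[0.0,0,0,0,0,0,0],[0,0,0,0,0,0,0],[0,0,0,0,0,0,0],[0,0,0,0,0,0,0]],
], force=50)

```text
clock: 4.5
ee_pos: [537.3, -164.9, 99.8]
tcp_rot: [[-0.93, -0.0, -0.367], [0.367, -0.001, -0.93], [-0.0, -1.0, 0.001]]
force: [0.0, -0.0, -2.0]
width: 0.266
```

Emit:
move_arm([
  [[0,0,0,4,0,0,0],[0,0,0,14,0,0,0],[0,0,0,30,0,0,0],[0,0,0,50,0,0,0],[0,0,0,72,0,0,0],[0,0,0,92,0,0,0],[0,0,0,108,0,0,0],[0,0,0,118,0,0,0],[0,0,0,120,0,0,0],[0,0,0,120,0,0,0],[0,0,0,120,0,0,0]],
])

```text
clock: 5.42
ee_pos: [536.8, -164.2, 219.1]
tcp_rot: [[-0.93, -0.002, -0.367], [0.367, 0.0, -0.93], [0.002, -1.0, 0.0]]
force: [-0.4, 0.4, -2.1]
width: 0.266
```

```bash
python3 - <<'E'
from fit import *
p=shot('side');q=shot('top')
a=crop(p,220,90,110,120,5)
overlay(a,p,HOOK,Rz(np.radians(68.5)),np.array([537.3,-165,134]),(255,255,0),(220,90),5)
cv2.imwrite('pics/g2.png',a)
print(telemetry.read_state()['force'])
E
```

```text
[ 0.37  0.54 -2.3 ]
```

View pics/g2.png

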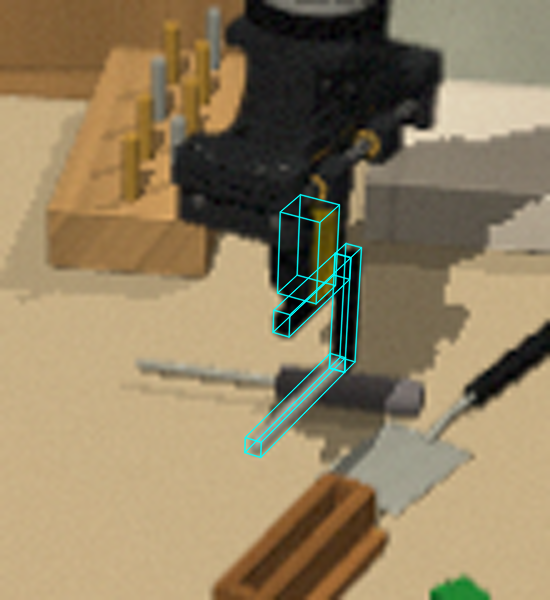

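Emit:
move_arm([
  [[0,2,9,0,0,0,1],[0,6,28,0,0,0,4],[0,11,52,0,0,0,7],[0,16,78,0,0,0,11],[0,22,104,0,0,0,15],[0,28,130,0,0,0,19],[0,33,156,-3,0,0,23],[0,38,182,-8,0,0,26],[0,43,205,-14,0,0,28],[0,47,223,-21,0,0,29.4],[0,50,235,-27,0,0,29.4],[0,51,240.5,-30,0,0,29.4],[0,51,240.5,-30,0,0,29.4],[0,51,240.5,-30,0,0,29.4],[0,51,240.5,-30,0,0,29.4]],
])

```text
clock: 6.77
ee_pos: [588.4, 74.0, 189.9]
tcp_rot: [[-0.991, 0.0, 0.134], [-0.134, -0.002, -0.991], [0.0, -1.0, 0.002]]
force: [-0.4, -0.8, -1.5]
width: 0.269
```

```bash
cat > look.py <<'E'
from fit import *
import sys
def look(name,hyaw,t,wins):
    s=telemetry.read_state();R=np.array(s['tcp_rot']);print(s['clock'],s['ee_pos'],np.degrees(np.arctan2(-R[1,2],-R[0,2])),s['force'],R[2].round(3))
    ims=[]
    for n,w,k in wins:
        p=shot(n);im=crop(p,*w,k);raw=im.copy()
        if t is not None: overlay(im,p,HOOK,Rz(np.radians(hyaw)),np.array(t),(255,255,0),w[:2],k)
        ims+=[raw,im]
    H=max(i.shape[0] for i in ims)
    cv2.imwrite('pics/'+name+'.png',np.hstack([cv2.copyMakeBorder(i,0,H-i.shape[0],0,4,cv2.BORDER_CONSTANT) for i in ims]))
E
python3 - <<'E'
from look import *
s=telemetry.read_state();R=np.array(s['tcp_rot']);e=np.array(s['ee_pos'])
look('h1',np.degrees(np.arctan2(-R[1,2],-R[0,2])),[e[0],e[1],e[2]-86],[('side',(195,170,100,140),4)])
look('h2',np.degrees(np.arctan2(-R[1,2],-R[0,2])),[e[0],e[1],e[2]-86],[('top',(160,150,100,110),4)])
E
```

```text
6.7667 [588.37  74.01 189.93] 97.71062754179098 [-0.37 -0.8  -1.5 ] [ 0. -1.  0.]
6.8167 [588.48  74.04 190.09] 97.70347768713924 [ 1.11  0.23 -2.08] [-0. -1.  0.]
```

View pics/h1.png

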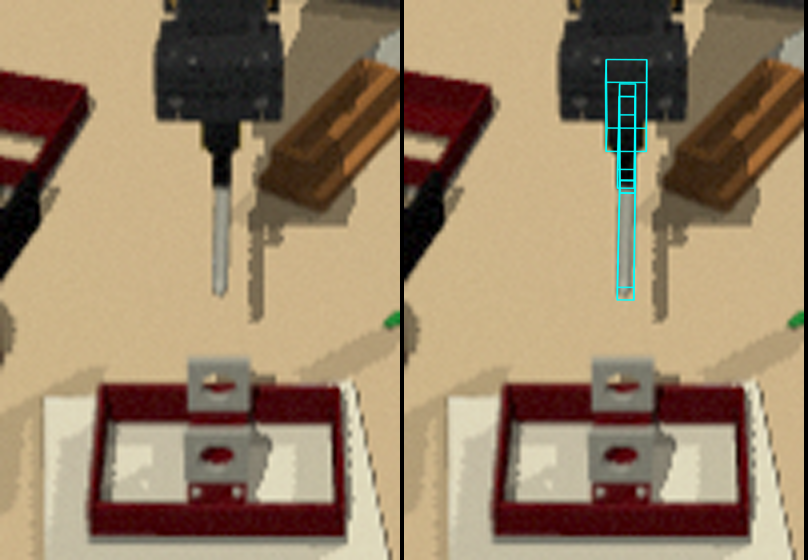

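View pics/h2.png

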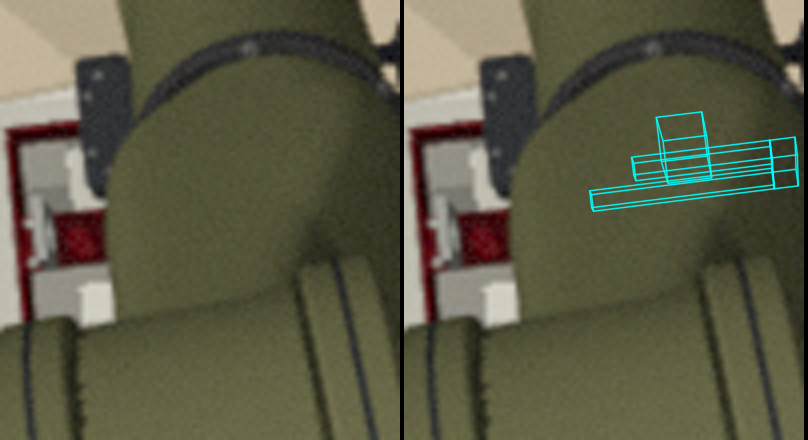

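Emit:
move_arm([
  [[0,0,0,-5,0,0,0],[0,0,0,-15,0,0,0],[0,0,0,-27,0,0,0],[0,0,0,-38,0,0,0],[0,0,0,-44,0,0,0.2],[0,0,0,-45,0,0,0.2],[0,0,0,-45,0,0,0.2],[0,0,0,-45,0,0,0.2]],
])

```text
clock: 7.53
ee_pos: [588.7, 76.1, 144.9]
tcp_rot: [[-0.99, 0.001, 0.14], [-0.14, -0.0, -0.99], [-0.001, -1.0, 0.0]]
force: [-0.7, -0.4, -1.5]
width: 0.266
```

```bash
python3 - <<'E'
from look import *
s=telemetry.read_state();R=np.array(s['tcp_rot']);e=np.array(s['ee_pos'])
look('h3',np.degrees(np.arctan2(-R[1,2],-R[0,2])),[e[0],e[1],e[2]-86],[('side',(210,190,80,110),5)])
E
```

```text
7.5333 [588.67  76.07 144.9 ] 98.05706105461599 [-0.7  -0.35 -1.54] [-0. -1.  0.]
```

View pics/h3.png

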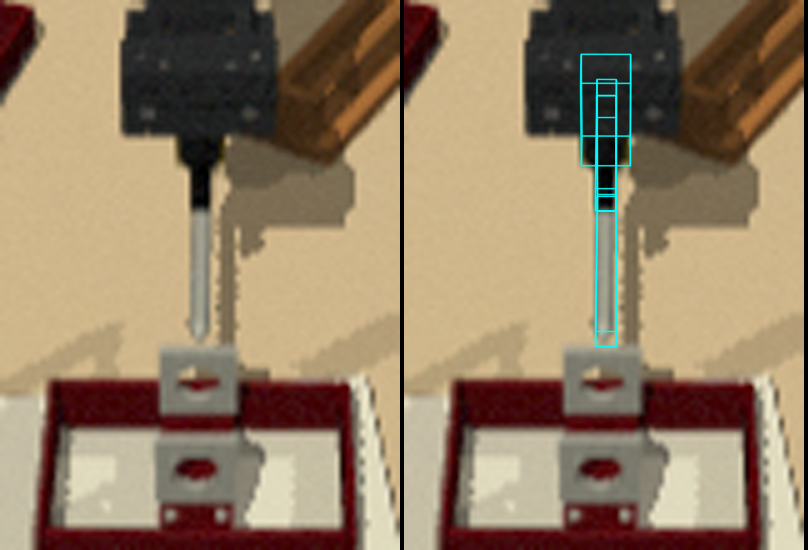

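Emit:
move_arm([
  [[0,0.7,2,0,0,0,0],[0,0,7,0,0,0,0],[0,-1,14,0,0,0,0],[0,-2,22,0,0,0,0],[0,-3,31,0,0,0,0],[0,-4.5,40,0,0,0,0],[0,-5.7,48,0,0,0,0],[0,-6.5,54,0,0,0,0],[0,-7,57.5,0,0,0,0],[0,-7,57.5,0,0,0,0],[0,-7,57.5,0,0,0,0]],
])

```text
clock: 8.5
ee_pos: [581.4, 133.4, 144.7]
tcp_rot: [[-0.99, 0.0, 0.14], [-0.14, -0.001, -0.99], [0.0, -1.0, 0.001]]
force: [0.2, -0.1, -1.8]
width: 0.266
```

```bash
python3 - <<'E'
from look import *
s=telemetry.read_state();R=np.array(s['tcp_rot']);e=np.array(s['ee_pos'])
look('h4',np.degrees(np.arctan2(-R[1,2],-R[0,2])),[e[0],e[1],e[2]-86],[('side',(210,190,80,110),5)])
E
```

```text
8.5 [581.39 133.41 144.73] 98.06645394392743 [ 0.15 -0.14 -1.82] [ 0. -1.  0.]
```

View pics/h4.png

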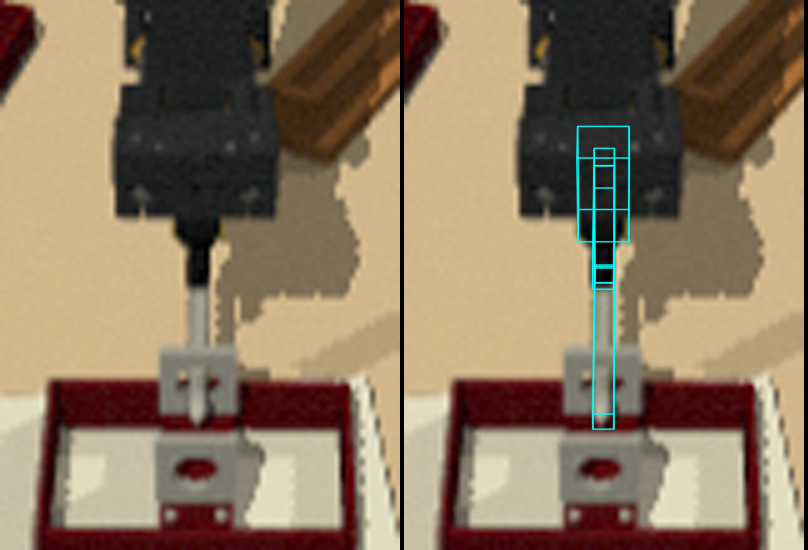

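The tip is through the first eyelet (about px 198,420 in the crop) with no contact force, and the die hasn't moved. Continuing.

Emit:
move_arm([
  [[0,0,2,0,0,0,0],[0,-0.5,7,0,0,0,0],[0,-1.5,14,0,0,0,0],[0,-2.5,22,0,0,0,0],[0,-3.6,31,0,0,0,0],[0,-5,40,0,0,0,0],[0,-6.3,49,0,0,0,0],[0,-7.2,55,0,0,0,0],[0,-7.8,59.5,0,0,0,0],[0,-7.8,59.5,0,0,0,0],[0,-7.8,59.5,0,0,0,0],[0,-7.8,59.5,0,0,0,0]],
])

```text
clock: 9.55
ee_pos: [573.7, 192.2, 144.7]
tcp_rot: [[-0.99, 0.0, 0.139], [-0.139, -0.001, -0.99], [0.0, -1.0, 0.001]]
force: [0.2, 0.3, -3.1]
width: 0.27
```

```bash
python3 - <<'E'
from look import *
s=telemetry.read_state();R=np.array(s['tcp_rot']);e=np.array(s['ee_pos'])
look('h5',np.degrees(np.arctan2(-R[1,2],-R[0,2])),[e[0],e[1],e[2]-86],[('side',(210,190,80,110),5)])
E
```

```text
9.55 [573.74 192.21 144.74] 98.01204765602832 [ 0.19  0.33 -3.13] [ 0. -1.  0.]
```

View pics/h5.png

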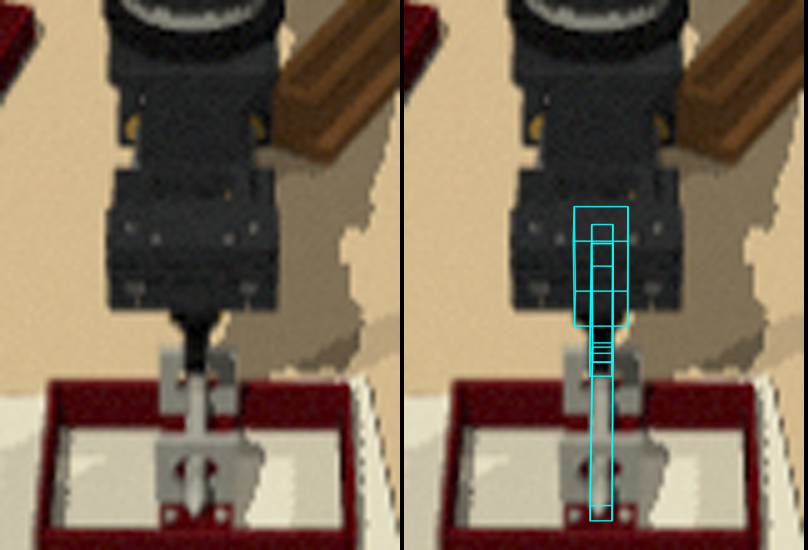

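Emit:
move_arm([
  [[0,0,0,1,0,0,0],[0,0,0,3,0,0,0],[0,0,0,5,0,0,0],[0,0,0,6,0,0,0],[0,0,0,7,0,0,0],[0,0,0,8,0,0,0],[0,0,0,9.5,0,0,0],[0,0,0,12,0,0,0],[0,0,0,15,0,0,0],[0,0,0,19,0,0,0],[0,0,0,24,0,0,0],[0,0,0,29,0,0,0],[0,0,0,33,0,0,0],[0,0,0,35,0,0,0],[0,0,0,35,0,0,0]],
], force=55)

```text
clock: 10.85
ee_pos: [574.0, 193.2, 180.5]
tcp_rot: [[-0.99, 0.001, 0.14], [-0.14, 0.0, -0.99], [-0.001, -1.0, -0.0]]
force: [0.3, -0.3, -6.4]
width: 0.268
```

```bash
python3 - <<'E'
from look import *
s=telemetry.read_state();R=np.array(s['tcp_rot']);e=np.array(s['ee_pos'])
look('h6',np.degrees(np.arctan2(-R[1,2],-R[0,2])),[e[0],e[1],e[2]-86],[('side',(200,180,100,130),4)])
E
```

```text
10.85 [573.99 193.19 180.51] 98.05840941575516 [ 0.31 -0.27 -6.43] [-0. -1. -0.]
```

View pics/h6.png

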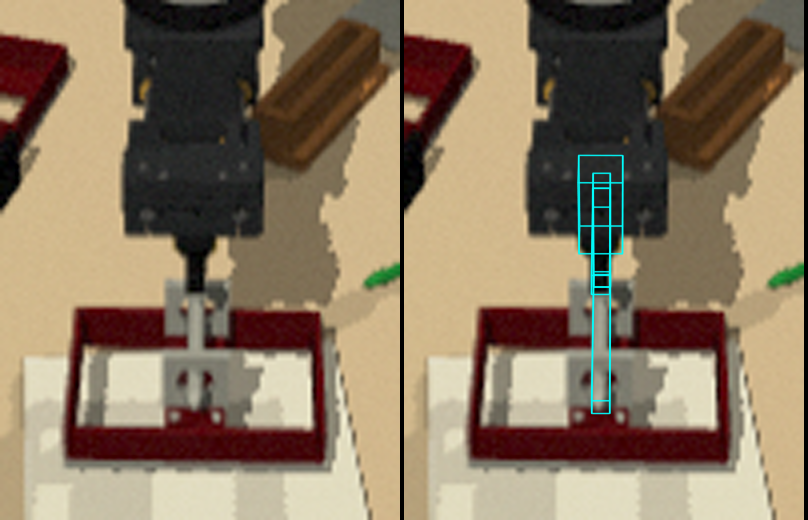

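Emit:
move_arm([
  [[0,0,0,2,0,0,0],[0,0,0,6,0,0,0],[0,0,0,12,0,0,0],[0,0,0,19,0,0,0],[0,0,0,27,0,0,0],[0,0,0,35,0,0,0],[0,0,0,43,0,0,0],[0,0,0,51,0,0,0],[0,0,0,58,0,0,0],[0,0,0,64,0,0,0],[0,0,0,68,0,0,0],[0,0,0,70,0,0,0],[0,0,0,71,0,0,0],[0,0,0,71,0,0,0],[0,0,0,71,0,0,0],[0,0,0,71,0,0,0],[0,0,0,71,0,0,0],[0,0,0,71,0,0,0],[0,0,0,71,0,0,0],[0,0,0,71,0,0,0]],
])

```text
clock: 12.57
ee_pos: [573.6, 193.0, 250.6]
tcp_rot: [[-0.99, -0.0, 0.14], [-0.14, -0.0, -0.99], [0.0, -1.0, 0.0]]
force: [-0.9, -0.1, -6.2]
width: 0.265
```

Emit:
move_arm([
  [[0,0,0,0,0,0,0],[0,0,0,0,0,0,0],[0,0,0,0,0,0,0],[0,0,0,0,0,0,0],[0,0,0,0,0,0,0],[0,0,0,0,0,0,0],[0,0,0,0,0,0,0],[0,0,0,0,0,0,0],[0,0,0,0,0,0,0],[0,0,0,0,0,0,0],[0,0,0,0,0,0,0],[0,0,0,0,0,0,0],[0,0,0,0,0,0,0],[0,0,0,0,0,0,0],[0,0,0,0,0,0,0],[0,0,0,0,0,0,0],[0,0,0,0,0,0,0],[0,0,0,0,0,0,0],[0,0,0,0,0,0,0],[0,0,0,0,0,0,0]],
])

```text
clock: 14.23
ee_pos: [573.6, 193.0, 250.7]
tcp_rot: [[-0.99, -0.0, 0.14], [-0.14, -0.0, -0.99], [0.0, -1.0, 0.0]]
force: [0.3, 0.0, -6.7]
width: 0.265
```

```bash
python3 - <<'E'
from look import *
s=telemetry.read_state();R=np.array(s['tcp_rot']);e=np.array(s['ee_pos'])
y=np.degrees(np.arctan2(-R[1,2],-R[0,2]))
p=shot('side');im=crop(p,190,150,110,140,4);raw=im.copy()
overlay(im,p,HOOK,Rz(np.radians(y)),np.array([e[0],e[1],e[2]-86]),(255,255,0),(190,150),4)
overlay(im,p,DIE,Rz(np.radians(97.9)),np.array([573,193,e[2]-86+5-6-52]),(0,255,0),(190,150),4)
cv2.imwrite('pics/h7.png',np.hstack([raw[:,:400],im[:,:400]])); print(e,s['force'],s['clock'],e[2]-86-53)
c=[]
for i in range(5):
    q=shot('side')['color'].astype(int); c.append(q[150:290,190:300])
print([int((abs(c[i]-c[0])>40).any(2).sum()) for i in range(5)])
E
```

```text
[573.57 193.03 250.73] [ 0.25  0.04 -6.69] 14.2333 111.72902763319178
[0, 0, 0, 0, 0]
```

View pics/h7.png

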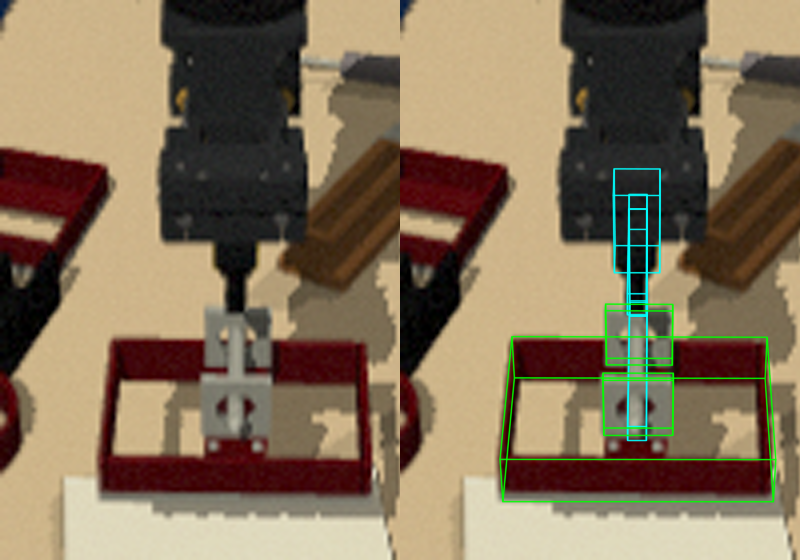

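The die hangs level and still, its underside about 100 mm above the board's top. Handing in.

```bash
python3 -c "
from workcell import bot
print(bot.sign_off())"
```

```text
the job is handed in; nothing more can be done
None
```

The job is handed in: the die hangs from the hook's prong about 100 mm above the board, and the gripper still holds the hook by its yellow grip. I lifted the hook straight out of the rack, passed the prong through both eyelets while the die was still on the board, then raised it slowly. No verdict was reported.

**Last checks**
- **Position:** in the side picture the prong is through both eyelets. The height comes from the arm's pose and the nominal sizes. The die's outline sits within a pixel or two of where that puts it.
- **Level and still:** it looked level, with a roll of perhaps 1° at most. Five pictures in a row showed no change.
- **Force and time:** the wrist force in z was about -6.7 N, which fits the hook plus a die at the light end of its range. The grip was steady, and the clock stood at about 14 s.
- **Bystanders:** nothing unexpected touched along the way in the force readings, and the things visible in the pictures looked unmoved. I did not measure each one afterwards.
- **Not checked:** the arm blocked the top camera during and after insertion, so those checks rest on the side camera and the arm's own pose readings.

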